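# Switch off the ink warmer and pack the inks away

### The arm

A 7-joint arm with a two-finger parallel gripper is mounted at the origin on the work surface. World frame = base frame: x ahead of the robot, y to its left, z up, the work surface at z = 0. Lengths are in mm, angles in rad, forces in N, time in s.
With the tool pointing down it reaches from about 350 to 900 mm from the base axis. Payload 19.9 kg.
Tool frame: the origin (TCP) lies at the centre of the arm's flange, where the gripper is bolted on; the fingertips stand 173 mm ahead of it and the grasp point (between the pads) lies 155 mm ahead of it (robot.grip_depth is the distance from the TCP to the grasp point, in mm); z points along the fingers, y is the line along which they close (so a half turn about z gives the same grasp; the last joint's range is limited). The gripper opens to 85 mm and grips with 20 to 120 N. Pads are 22 mm wide; open, the fingers measure 114 mm over their backs; the gripper's body (76 mm by 85 mm) begins 54 mm behind the grasp point. The pads swing forward as they close: fully open they stand 13 mm farther back than shut.
Start: joints at [-1.262, 0.417, -0.01, 1.614, 0.005, 1.111, -0.053], TCP at [214.181, 587.15, 404.66] pointing down, gripper open.
Joint ranges: [-2.81, 2.81], [-0.39, 2.02], [-1.27, 1.25], [0.06, 2.57], [-1.19, 4.33], [0.19, 2], [-2.82, 2.82]. Speed limits (rad/s): [1.89, 1.89, 2.39, 2.39, 3.01, 3.01, 3.01].

### API

Orientations are given as a rotation vector (axis times angle).
In Python, from workcell import robot gives the robot as it stands.
- The arm moves only by the shell command python3 -m crank 'ROWS' [OPENING]. ROWS is JSON, a list of rows, each an object with "dp": the shift along the tool's x, y, z in cm, a list of three; "twist": the turn about the tool's z in degrees. In form: [{"dp": [x, y, z], "twist": twist}, ...]. A call has 1 to 10 rows; each row is the pose to reach, as a shift and turn from the pose commanded when the call began, along the tool's axes at that moment; what a row does not reach only later rows make up. A row lasts 1/12 s, in which the tool goes at most 41.7 mm and 7.16 degrees, less where a joint would pass 70% of its speed; a pose out of reach is approached as far as the arm can. A call with a gripper value outside its range is refused whole. OPENING is the finger opening in cm, from 0 to 8.54, set as the call begins (- or left out, the last holds). The fingers move at their own pace and stop on an object; the grip force is fixed at half the most. Time passes only in rows, so rows that repeat a pose let the fingers close. It gives the time, the measured TCP pose, the force, the opening and the grip force at its end, in the units of the state.
- robot.state(): the state, without advancing time (a new reading comes with each control period).
- robot.capture(name): name is "scene" or "top"; returns (picture, depth): 480x640x3 uint8, blue, green, red; 480x640 float32, mm along the optical axis (not along the pixel's ray), 0 where there is no reading.
- robot.get_calibration(name): a dict with "fx", "fy", "cx", "cy" (pixels), "origin" and "orientation" of the camera in the world. Camera axes: x right, y down, z forward; pixel columns grow to the right and rows downward; lengths in mm; the calibration is good to about 2 mm. A picture is of the moment at which its call begins. get_calibration takes no time and is no camera call.
- robot.hand_in(): hands the job in; it is judged then, once.
Trained networks look in the newest picture that a camera, given by its name, has taken for a name from the list of things; names that differ only in an ending like _2 or _b are one class to them, and where a whole thing is asked for, a point or a joint stands for the part that bears it (a point fixed in the world has none). Each returns a list of dicts, best first, with "conf" (0 to 1); they miss things now and then, are a little off and sometimes report something else, mostly with a low value. They report only what shows in the picture. A call takes as long as a camera call. They do not tell look-alikes from the thing itself.
- robot.recognise(thing, camera): "box" ([left, top, right, bottom] in pixels, round what is visible of it).
- robot.masks_of(thing, camera): "region" (480x640 bool, what is visible of it) and "box" ([left, top, right, bottom] in pixels, round what is visible of it).
The state is a dict: "clock": time; "joint_positions": joint angles; "qd": joint speeds; "joint_efforts": joint torques, N m; "tcp_pos": TCP position; "orientation": TCP orientation; "ft_force": force on the tool from outside, world axes, zero at the start; "wrist_torque": the same for the moment, N m; "gripper_width": finger opening in mm; "finger_force": force on a finger pad.
Only numpy, scipy, OpenCV 4.12 (cv2) and the standard library are available. Lean on these libraries where they do the work, as an engineer would, in place of code of your own. Each camera call takes 0.05 s, during which the arm holds its last target. There are 200 camera calls.

### The job

Closing up the print studio: first turn the red isolator handle from on to off, as far as it goes, to shut down the ink warmer. Then stand the lying blue bottle upright on the bench, well clear of the wooden box, and let go of it, before you take it again from above and pack it with the red round can and the yellow flat can in the wooden box, all three upright side by side on the box's floor. Never tip the two cans over and leave the brush, roller, flat tin, tape, lino block and palette knife where they are.

Things in the scene. Friction and masses are not known exactly. Their poses are not given: they have to be found in the camera images.
- box: Open pine box, fixed. Outside 166 x 86 x 46 mm high, inside 150 (its x) x 70 mm (its y), walls 8, floor 6 mm thick. Origin: centre of its underside. The three things fit only in one row along its x, 18 mm to spare in all, the flat can's 60 mm side across the box. All stand well above the rim: fingers closing along the box's y above the rim clear the neighbours.
- bottle: Blue square bottle, white cap, paper band, 0.2 to 0.4 kg. Body 50 x 50 x 80 mm, cap 30 mm diameter up to 107 mm. Origin: centre of its base; own z runs base to cap. Starts lying on a side (origin 25 mm high), cap roughly away from the robot. Can be taken with the tool tilted 45 degrees, gripper leaning to the cap's side, and turned upright, the tool then tilted 45 degrees the other way.
- flat_can: Yellow rectangular can with a small black cap, 0.19 to 0.36 kg: 34 mm (its x axis) x 60 mm (its y axis) x 92 mm high, cap (24 mm diameter) up to 106 mm. Origin: centre of its base. Starts standing on the warmer.
- round_can: Red round can, 48 mm diameter, 96 mm high (lid up to 99 mm), 0.23 to 0.44 kg. Origin: centre of its base. Starts standing on the warmer.
- warmer: Ink warmer: low metal plate 160 (x) x 240 (y) x 30 mm high, fixed; origin: centre of its underside. The two cans stand on it, one on each half along its y axis, either way round.
- isolator (a joint): Red isolator handle on the grey and yellow case, turning about the vertical. 0 rad = off, 1.4 rad = on (end stops at both); it grows clockwise seen from above, so it is switched off by turning counter-clockwise. It stays where it is left (friction about 0.08 N m).
- isolator_grip (a point): Point on the turning axis of the isolator handle at the height to grip it, 75 mm above the bench. Its axes turn with the handle: the handle is a bar 56 mm long along this x axis, 14 mm thick along this y axis and 30 mm high (from 57 to 87 mm above the bench); pinch it across its thickness.
- isolator_case: Isolator case fixed to the bench, 80 x 80 x 46 mm high, grey with a yellow plate; origin: centre of its underside; at off the handle bar lies along its x axis.
- flat_brush: Bystander, leave alone: long flat brush lying roughly along y at the back, 255 mm long, 12 mm high; origin near mid-length. Origin on its underside.
- roller: Bystander, leave alone: ink roller (brayer): black rubber roller 80 mm wide and 36 mm high with a wooden handle, 150 mm long in all; origin near the middle. Origin on its underside.
- flat_tin: Bystander, leave alone: small round flat tin, green with steel lid, 68 mm diameter, 31 mm high. Origin on its underside.
- tape: Bystander, leave alone: tan tape ring lying flat, 70 mm diameter, 24 mm high. Origin on its underside.
- lino_block: Bystander, leave alone: lino printing block, 90 x 60 x 22 mm, lying flat. Origin on its underside.
- palette_knife: Bystander, leave alone: palette knife lying flat, 190 mm long, under 30 mm high. Origin on its underside.
Things that resemble listed ones, but are neither listed nor needed, are in the scene too. There is more than one size of the flat_can; the job needs the largest.

How it is judged (in metres and radians):
On the way, in this order (a step that is already met when the one before it is completed fails the run):
1. the isolator is turned off (value of joint isolator below 0.12 rad), for 0.1 s.
2. the bottle stands upright on the bench, clear of the box, released (angle between bottle's own z axis and vertical below 0.08 rad and height (world z) of bottle below 0.006 m and horizontal distance between bottle and box above 0.125 m and contact force between the fingers and bottle below 0.05 N and linear speed of bottle below 0.02 m/s), for 0.2 s.
At the end, for the whole second after the job is handed in: The bottle, the flat can and the round can all stand in the box: base within 5 mm of the box's floor (origin under 11 mm above the box's underside), origin inside the inner 150 x 70 mm, upright within 0.1 rad, at rest (under 0.02 m/s); the isolator is within 0.12 rad of off (x of bottle in the frame of box between -0.075 and 0.075 m and y of bottle in the frame of box between -0.035 and 0.035 m and z of each of bottle, flat_can, round_can in the frame of box below 0.011 m and angle between each of bottle, flat_can, round_can's own z axis and vertical below 0.1 rad and linear speed of each of bottle, flat_can, round_can below 0.02 m/s and x of flat_can in the frame of box between -0.075 and 0.075 m and y of flat_can in the frame of box between -0.035 and 0.035 m and x of round_can in the frame of box between -0.075 and 0.075 m and y of round_can in the frame of box between -0.035 and 0.035 m and value of joint isolator below 0.12 rad); the robot touches nothing.
It fails at once if a can is tipped by more than 0.6 rad (angle between any of flat_can, round_can's own z axis and vertical above 0.6 rad).
It fails at once if a bystander is moved more than 30 mm (distance of any of flat_brush, roller, flat_tin, tape, lino_block, palette_knife from where it was at the start of the episode above 0.03 m).
It also fails if it takes over 72 s, if anything falls off the work surface, if the arm or the gripper's body presses on something with over 40 N, if the wrist force passes 120 N, or if a joint passes its speed limit or range.

## Working session

There is one attempt and no reset: what is moved stays moved. The work goes in short steps, Python scripts to look and compute and a shell command to move; the robot and the scene stay as the last step left them, time stands still between calls to the robot, and variables do not carry over. Pictures are saved under pics/ and viewed, at most 10 in all, crops included, and the job is handed in when it is done.

```bash
ls; mkdir -p pics; python3 - <<'E'
from workcell import robot
import cv2,numpy as np
for n in("scene","top"):
    p,d=robot.capture(n); cv2.imwrite(f"pics/{n}0.png",p); c=robot.get_calibration(n); print(n,c)
s=robot.state(); print(s)
E
```

```text
pics
scene {'fx': 481.4800354266026, 'fy': 481.4800354266026, 'cx': 318.8629701983977, 'cy': 230.90179709470277, 'origin': array([1244.85740928, -380.2632255 ,  949.27474799]), 'orientation': array([-2.10604395, -1.30414658,  0.47112516])}
top {'fx': 594.8662626174531, 'fy': 594.8662626174531, 'cx': 316.0350939089702, 'cy': 233.0765060030542, 'origin': array([ 349.71805638,  -48.4410295 , 1574.42037495]), 'orientation': array([-2.1754442 ,  2.13357904, -0.14104941])}
{'clock': 0.1, 'joint_positions': array([-1.26247618,  0.41790663, -0.01030401,  1.61408025,  0.00468167,
        1.11072281, -0.05301504]), 'qd': array([ 0.00045091, -0.00198769, -0.00068673, -0.00226208, -0.0003352 ,
       -0.00027704, -0.00043696]), 'joint_efforts': array([ 2.18191439e-03, -8.65837598e+01,  6.81071486e-01, -4.35649860e+01,
        1.91572466e-02,  4.78238304e-03,  7.11309940e-05]), 'tcp_pos': array([214.15795691, 587.04205305, 404.14167664]), 'orientation': array([-5.46699599e-01, -3.09353410e+00,  1.70612992e-03]), 'ft_force': array([-0.54937243, -0.19338676, -0.4153462 ]), 'wrist_torque': array([0.02342838, 0.01096533, 0.01774556]), 'finger_force': 0.0, 'gripper_width': 85.39805401442567}
```

View pics/scene0.png

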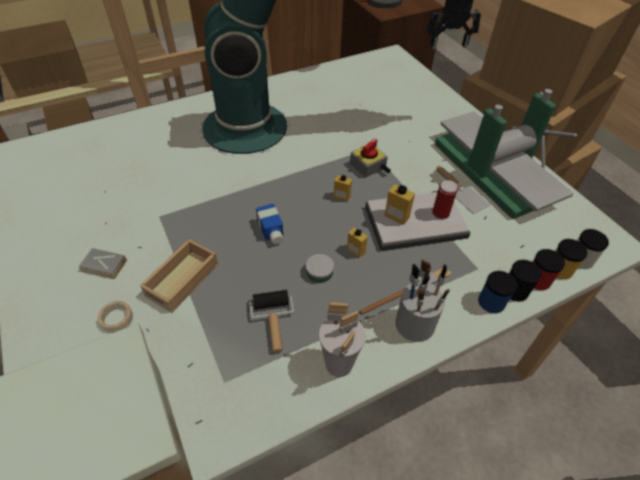

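View pics/top0.png

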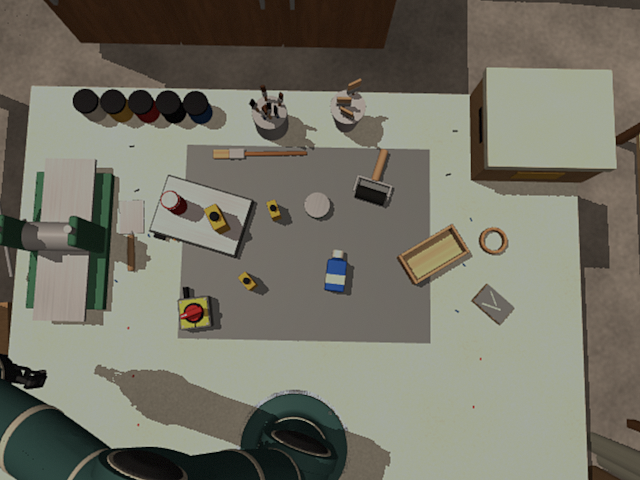

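Scene view: isolator at (370,155), cans on the warmer at (400,203) and (445,200), bottle (270,222), box (180,273). Top view: +x is up and +y is left. The isolator is at (194,312), red can (173,202), large yellow can (216,218), bottle (337,270) with its cap pointing away, and box (434,253). The two small yellow cans are the look-alikes.

```bash
cat > h.py <<'E'
from workcell import robot
import cv2,numpy as np
from scipy.spatial.transform import Rotation as R
def cloud(cam,d):
    c=robot.get_calibration(cam); v,u=np.mgrid[:480,:640]
    P=np.stack([(u-c['cx'])/c['fx']*d,(v-c['cy'])/c['fy']*d,d],-1)
    W=P@R.from_rotvec(c['orientation']).as_matrix().T+c['origin']; W[d==0]=np.nan
    return W
def rect(q):
    (c,s,a)=cv2.minAreaRect(q.astype(np.float32)); return np.round(c,1),np.round(s,1),round(a,1)
def tool():
    s=robot.state(); M=R.from_rotvec(s['orientation']).as_matrix(); return s,M
def go(target, ydir=None, grip_depth=True):
    """target xyz mm of grasp point -> dp (cm) in tool axes, twist deg for tool y along angle ydir (deg, world)"""
    s,M=tool(); p=s['tcp_pos']+M[:,2]*robot.grip_depth
    dp=M.T@(np.array(target)-p)/10; tw=None
    if ydir is not None:
        y=M[:,1]; cur=np.degrees(np.arctan2(y[1],y[0])); tw=-((ydir-cur+90)%180-90)
    return np.round(dp,2),tw,np.round(p,1)
E
python3 - <<'E'
from h import *
for cam in("top","scene"):
    p,d=robot.capture(cam); W=cloud(cam,d)
    g=W[300:320,300:320] if cam=="top" else W[200:210,180:200]
    print(cam,"bench z",np.nanmedian(g[...,2]))
    for t in("box","bottle","flat_can","round_can","warmer","isolator","isolator_case"):
        for m in robot.masks_of(t,cam)[:4]:
            if m['conf']<.3: continue
            q=W[m['region']]; q=q[~np.isnan(q[:,0])]
            if len(q)<10: continue
            zt=np.percentile(q[:,2],97); 
            out=[rect(q[(q[:,2]>5)][:,:2]) if (q[:,2]>5).sum()>5 else None, rect(q[q[:,2]>zt-8][:,:2])]
            print(t,round(m['conf'],2),np.round(m['box']),"z",np.round(np.percentile(q[:,2],[2,50,97])),"all",out[0],"top",out[1])
E
```

```text
top bench z -0.19871599797033923
box 0.63 [398. 228. 469. 284.] z [-2.  8. 48.] all (array([ 500.6, -354.6]), array([ 88.3, 169.1]), 31.8) top (array([ 501.6, -353.8]), array([ 85.9, 167.3]), 31.7)
bottle 0.68 [398. 228. 469. 284.] z [-2.  7. 48.] all (array([ 501.6, -353.9]), array([ 86. , 169.1]), 31.7) top (array([ 501.6, -353.8]), array([ 85.9, 167.3]), 31.7)
bottle 0.63 [326. 255. 348. 292.] z [23. 48. 55.] all (array([ 454.1, -101.8]), array([ 50.1, 106.8]), 84.6) top (array([ 441. , -100.4]), array([50.1, 79.7]), 85.0)
flat_can 0.74 [268. 200. 281. 222.] z [-3. 65. 79.] all (array([607.6,  62.6]), array([43.6, 24.3]), 19.8) top (array([608.9,  66. ]), array([37.1, 19.5]), 28.6)
flat_can 0.61 [240. 273. 258. 290.] z [25. 66. 77.] all (array([421.4, 125.2]), array([44. , 24.9]), 41.3) top (array([421.9, 122.6]), array([37.7, 22.8]), 49.3)
flat_can 0.6 [181. 306. 205. 320.] z [48. 76. 90.] all (array([339.4, 262.7]), array([37.8, 62.5]), 0.8) top (array([338.6, 258.2]), array([13.7, 56.2]), 22.7)
flat_can 0.55 [203. 202. 231. 237.] z [ 30. 120. 137.] all (array([579.7, 209.1]), a
[... 2046 characters left out ...]
 253.6]), array([238.9, 158.8]), 73.8)
warmer 0.52 [364. 142. 375. 154.] z [56. 75. 88.] all (array([346.2, 257.4]), array([25. , 52.8]), 14.2) top (array([340.9, 252.1]), array([14.2, 46.3]), 22.2)
isolator 0.57 [363. 138. 377. 158.] z [52. 74. 89.] all (array([343.3, 261.9]), array([27.9, 62.6]), 21.2) top (array([338.3, 256.9]), array([15.3, 57.2]), 22.2)
isolator_case 0.94 [352. 138. 388. 175.] z [ 6. 45. 87.] all (array([353.2, 259.6]), array([111.1,  83.3]), 8.0) top (array([339. , 256.6]), array([14.2, 56.2]), 22.2)
isolator_case 0.44 [431. 180. 460. 220.] z [ 14.  95. 132.] all (array([567.4, 365.6]), array([ 53. , 189.7]), 40.6) top (array([616.8, 314.6]), array([47.5, 43.6]), 63.3)
```

```bash
python3 - <<'E'
from h import *
s,M=tool(); print(M.round(3)); print(go([338.6,257.8,75],22.7))
p,d=robot.capture("top"); W=cloud("top",d)
for (a,b,c_,e,lo,hi) in [(200,200,235,240,112,127),(160,185,195,220,120,140),(268,0,269,1,0,1)][:2]:
    q=W[b:e,a:c_].reshape(-1,3); q=q[(q[:,2]>lo)&(q[:,2]<hi)]; print(rect(q[:,:2]),len(q),np.median(q[:,2]))
p,d=robot.capture("scene"); W=cloud("scene",d)
for (a,b,c_,e,lo,hi) in [(380,175,415,225,112,127),(428,175,460,222,115,140)]:
    q=W[b:e,a:c_].reshape(-1,3); q=q[(q[:,2]>lo)&(q[:,2]<hi)]; print(rect(q[:,:2]),len(q),np.median(q[:,2]))
E
```

```text
[[-0.939  0.343 -0.   ]
 [ 0.343  0.939 -0.   ]
 [-0.    -0.    -1.   ]]
(array([-22.98, -26.67,  17.5 ]), np.float64(47.257165558727564), array([214.2, 587.1, 250. ]))
(array([574.6, 202.8]), array([60.2, 33.7]), 28.7) 251 120.3816249601391
(array([614.2, 314.9]), array([45.9, 47.5]), 87.0) 289 126.88742869293401
(array([575.3, 202.3]), array([60.6, 36.7]), 27.9) 235 121.58265174914163
(array([615.4, 313.9]), array([47.3, 46. ]), 47.1) 264 128.3721700864806
```

```bash
python3 -m crank '[{"dp":[-22.98,-26.67,4],"twist":47.3},{"dp":[-22.98,-26.67,4],"twist":47.3},{"dp":[-22.98,-26.67,4],"twist":47.3},{"dp":[-22.98,-26.67,4],"twist":47.3},{"dp":[-22.98,-26.67,4],"twist":47.3},{"dp":[-22.98,-26.67,4],"twist":47.3},{"dp":[-22.98,-26.67,4],"twist":47.3},{"dp":[-22.98,-26.67,4],"twist":47.3},{"dp":[-22.98,-26.67,4],"twist":47.3},{"dp":[-22.98,-26.67,4],"twist":47.3}]' 4 && python3 -c "
from h import *
print(go([338.6,257.8,75],22.7)); print(robot.state()['joint_positions'].round(2))"
```

```text
clock: 1.83
tcp_pos: [340.0, 253.8, 364.6]
orientation: [1.749, 2.61, -0.001]
ft_force: [-0.1, 0.9, 1.0]
gripper_width: 40.2
finger_force: 0.0
(array([ 0.43,  0.03, 13.49]), np.float64(-0.35499770637824213), array([340. , 253.7, 209.9]))
[-0.99  0.1   0.29  2.14 -0.04  0.91 -0.29]
```

```bash
python3 -m crank '[{"dp":[0.4,0,4],"twist":-0.4},{"dp":[0.4,0,8],"twist":-0.4},{"dp":[0.4,0,12],"twist":-0.4},{"dp":[0.4,0,13.4],"twist":-0.4},{"dp":[0.4,0,13.4],"twist":-0.4}]' && python3 -m crank '[{"dp":[0,0,0],"twist":0},{"dp":[0,0,0],"twist":0},{"dp":[0,0,0],"twist":0},{"dp":[0,0,0],"twist":0},{"dp":[0,0,0],"twist":0}]' 0.5 && python3 -m crank '[{"dp":[0,0,0],"twist":-7},{"dp":[0,0,0],"twist":-14},{"dp":[0,0,0],"twist":-21},{"dp":[0,0,0],"twist":-28},{"dp":[0,0,0],"twist":-35},{"dp":[0,0,0],"twist":-42}]' &&  python3 -c "
from h import *
print(go([338.6,257.8,75],102.9)); print(robot.state()['joint_positions'].round(2),robot.state()['wrist_torque'])"
```

```text
clock: 2.25
tcp_pos: [336.9, 261.7, 228.3]
orientation: [-1.732, -2.621, 0.004]
ft_force: [0.7, -0.3, -0.8]
gripper_width: 40.2
finger_force: 0.3
clock: 2.67
tcp_pos: [336.6, 261.5, 230.0]
orientation: [1.732, 2.621, -0.002]
ft_force: [7.3, 3.2, -39.1]
gripper_width: 34.5
finger_force: 63.5
clock: 3.17
tcp_pos: [336.6, 261.4, 230.0]
orientation: [-0.669, -3.069, 0.002]
ft_force: [6.1, 2.9, -38.1]
gripper_width: 34.5
finger_force: 64.0
(array([-0.34, -0.22,  0.03]), np.float64(-37.4825136508385), array([336.4, 261.2,  75.3]))
[-0.79  0.35  0.07  2.22 -0.04  0.57  0.45] [ 0.67505281 -1.10690676 -0.1097659 ]
```

```bash
python3 - <<'E'
from h import *
p,d=robot.capture("scene"); q,d2=robot.capture("top")
a=cv2.resize(p[110:200,320:440],(480,360)); b=cv2.resize(q[270:350,140:250],(320,233))
o=np.zeros((360,800,3),np.uint8); o[:,:480]=a;o[:233,480:]=b; cv2.imwrite("pics/iso1.png",o)
E
```

```text
(no output)
```

View pics/iso1.png

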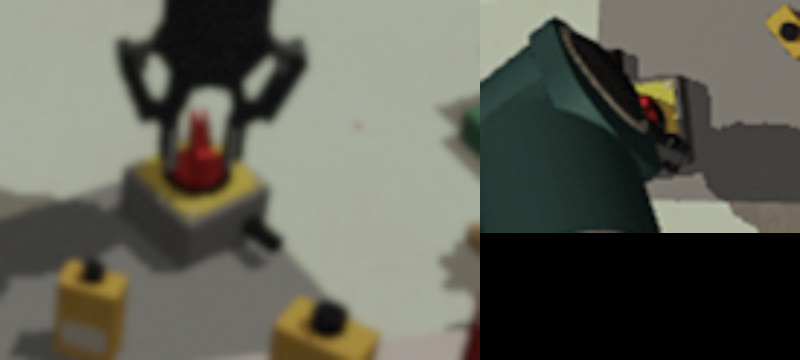

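```bash
python3 -m crank '[{"dp":[0,0,0],"twist":-42},{"dp":[0,0,-0.4],"twist":0},{"dp":[0,0,-0.8],"twist":0}]' 4.5 >/dev/null; echo ; python3 -m crank '[{"dp":[0,0,0],"twist":0}]' && python3 -c "
from h import *
print(go([338.6,257.8,83],64.9))"
```

```text
clock: 3.6
tcp_pos: [337.3, 262.0, 239.8]
orientation: [0.677, 3.067, 0.002]
ft_force: [1.3, 0.3, -0.3]
gripper_width: 45.0
finger_force: 0.0
(array([-0.28, -0.35,  0.21]), np.float64(0.2085636996225304), array([337.5, 262.2,  85.1]))
```

```bash
python3 -m crank '[{"dp":[-0.28,-0.35,0.1],"twist":0},{"dp":[-0.28,-0.35,0.1],"twist":0},{"dp":[-0.28,-0.35,0.1],"twist":0},{"dp":[-0.28,-0.35,0.1],"twist":0},{"dp":[-0.28,-0.35,0.1],"twist":0},{"dp":[-0.28,-0.35,0.1],"twist":0}]' 0.5 &&  python3 -m crank '[{"dp":[0,0,0],"twist":-7},{"dp":[0,0,0],"twist":-14},{"dp":[0,0,0],"twist":-21},{"dp":[0,0,0],"twist":-28},{"dp":[0,0,0],"twist":-35},{"dp":[0,0,0],"twist":-40},{"dp":[0,0,0],"twist":-40}]' && python3 -c "
from h import *
print(go([338.6,257.8,83],102.9),robot.state()['wrist_torque'])"
```

```text
clock: 4.1
tcp_pos: [339.0, 258.6, 238.3]
orientation: [0.676, 3.066, 0.006]
ft_force: [5.1, 11.5, -2.4]
gripper_width: 12.7
finger_force: 62.9
clock: 4.68
tcp_pos: [339.4, 259.6, 238.5]
orientation: [-0.418, 3.109, 0.01]
ft_force: [6.0, 26.6, -11.8]
gripper_width: 12.8
finger_force: 106.3
(array([ 0.22, -0.24,  0.08]), np.float64(2.4190427938726913), array([340. , 260.7,  83.8])) [ 5.52360431 -1.35779296 -2.87487849]
```

```bash
python3 -m crank '[{"dp":[0,0,0],"twist":-38},{"dp":[0,0,0],"twist":-38},{"dp":[0,0,0],"twist":-38}]' 5 >/dev/null; python3 -m crank '[{"dp":[0,0,-2],"twist":2},{"dp":[0,0,-5],"twist":2},{"dp":[0,0,-8],"twist":2}]' && python3 -c "
from h import *
print(go([499,-105.5,100],84.6),robot.state()['joint_positions'].round(2))"
```

```text
clock: 5.18
tcp_pos: [337.9, 256.8, 318.2]
orientation: [0.933, -2.998, 0.001]
ft_force: [0.1, -0.1, -0.4]
gripper_width: 50.2
finger_force: 0.0
(array([  7.24, -38.98,   6.36]), np.float64(39.96673384832755), array([337.6, 256.6, 163.5])) [-0.55  0.19 -0.19  2.17  0.05  0.8   1.41]
```

```bash
python3 -m crank '[{"dp":[7.2,-39,0],"twist":40},{"dp":[7.2,-39,0],"twist":40},{"dp":[7.2,-39,0],"twist":40},{"dp":[7.2,-39,0],"twist":40},{"dp":[7.2,-39,0],"twist":40},{"dp":[7.2,-39,0],"twist":40},{"dp":[7.2,-39,4],"twist":40},{"dp":[7.2,-39,4],"twist":40},{"dp":[7.2,-39,4],"twist":40},{"dp":[7.2,-39,4],"twist":40}]' 5 && python3 -m crank '[{"dp":[0,0,0],"twist":0},{"dp":[0,0,0],"twist":0}]' && python3 - <<'E'
from h import *
for cam,(a,b,c,e) in (("top",(165,280,225,345)),("scene",(345,130,395,180))):
    p,d=robot.capture(cam); W=cloud(cam,d)
    q=W[b:e,a:c].reshape(-1,3); q=q[(q[:,2]>72)&(q[:,2]<95)]; print(rect(q[:,:2]),len(q))
    q=W[250:300,320:355].reshape(-1,3) if cam=="top" else W[195:250,250:290].reshape(-1,3)
    q=q[(q[:,2]>44)&(q[:,2]<56)]; print("bottle body",rect(q[:,:2]),len(q))
print(go([499,-105.5,33],84.6))
E
```

```text
clock: 6.02
tcp_pos: [500.5, -108.6, 276.7]
orientation: [-0.152, -3.138, 0.002]
ft_force: [-0.2, 0.5, 0.0]
gripper_width: 50.3
finger_force: 0.0
clock: 6.18
tcp_pos: [499.9, -106.2, 276.9]
orientation: [-0.153, -3.136, 0.001]
ft_force: [0.9, 0.5, 0.4]
gripper_width: 50.1
finger_force: 0.0
(array([338.3, 258.3]), array([55.4, 15.3]), 9.0) 151
bottle body (array([0., 0.]), array([0., 0.]), 0.0) 0
(array([385.1, 207.5]), array([ 51.6, 172.2]), 43.3) 123
bottle body (array([ 442.9, -100.4]), array([50.7, 86.3]), 84.4) 365
(array([ 0.06, -0.14,  8.99]), np.float64(-0.0017691776553618865), array([ 499.7, -104.2,  122.9]))
```

```bash
python3 - <<'E'
from h import *
for cam,(a,b,c,e) in (("top",(165,280,225,345)),):
    p,d=robot.capture(cam); W=cloud(cam,d)
    q=W[b:e,a:c].reshape(-1,3); q=q[(q[:,2]>40)&(q[:,2]<50)]; print("case",rect(q[:,:2]),len(q))
    for lo,hi in((80,95),(76,95)):
        q=W[b:e,a:c].reshape(-1,3); q=q[(q[:,2]>lo)&(q[:,2]<hi)]; print(rect(q[:,:2]),len(q)); v=np.linalg.svd(q[:,:2]-q[:,:2].mean(0))[2][0]; print(np.degrees(np.arctan2(v[1],v[0])))
E
python3 -m crank '[{"dp":[0,-0.1,4],"twist":0},{"dp":[0,-0.1,7.5],"twist":0},{"dp":[0,-0.1,9],"twist":0},{"dp":[0,-0.1,9],"twist":0},{"dp":[0,-0.1,9],"twist":0}]' 5 &&  python3 -m crank '[{"dp":[0,0,0],"twist":0},{"dp":[0,0,0],"twist":0},{"dp":[0,0,0],"twist":0},{"dp":[0,0,0],"twist":0}]' 2.9
```

```text
case (array([338.3, 258.5]), array([79.5, 80.2]), 8.6) 576
(array([338.3, 258.9]), array([55.1, 15.4]), 5.4) 121
-171.7709604425113
(array([338.3, 259. ]), array([55.1, 15.8]), 5.4) 134
-172.28037609670056
clock: 6.75
tcp_pos: [499.9, -105.1, 188.0]
orientation: [-0.147, -3.137, -0.0]
ft_force: [0.9, 0.4, 0.9]
gripper_width: 49.9
finger_force: 0.0
clock: 7.08
tcp_pos: [500.7, -105.7, 189.2]
orientation: [0.149, 3.135, 0.0]
ft_force: [1.7, 1.3, 6.7]
gripper_width: 29.1
finger_force: 14.8
```

```bash
python3 -m crank '[{"dp":[0,0,-2],"twist":0},{"dp":[0,0,-4],"twist":0},{"dp":[0,0,-6],"twist":0},{"dp":[0,0,-8],"twist":0},{"dp":[0,0,-9.5],"twist":0},{"dp":[0,0,-9.5],"twist":0},{"dp":[0,0,-9.5],"twist":0},{"dp":[0,0,-9.5],"twist":0}]' 2.9 && python3 - <<'E'
from h import *
p,d=robot.capture("scene"); cv2.imwrite("pics/lift.png",cv2.resize(p[130:280,200:400],(600,450)))
E
```

```text
clock: 7.75
tcp_pos: [499.6, -105.8, 282.2]
orientation: [-0.149, -3.138, -0.0]
ft_force: [-0.1, 0.5, -2.7]
gripper_width: 29.3
finger_force: 13.5
```

View pics/lift.png

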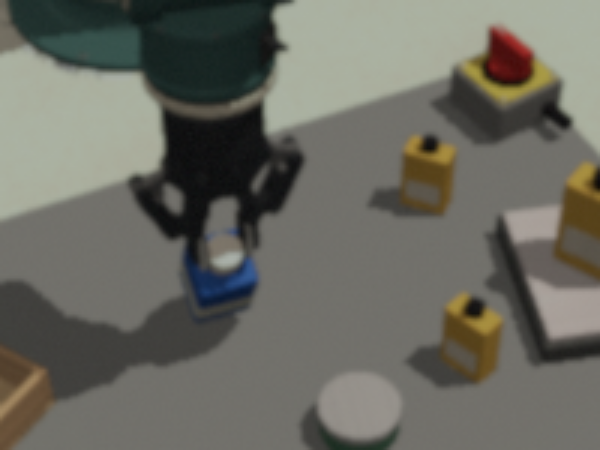

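The isolator is off, and the bottle is hanging from its cap at (225,250) in this crop, close to upright. I'll measure its tilt next.

```bash
cat > tilt.py <<'E'
from h import *
p,d=robot.capture("scene"); W=cloud("scene",d)
hsv=cv2.cvtColor(p,cv2.COLOR_BGR2HSV)
blue=(hsv[...,0]>100)&(hsv[...,0]<130)&(hsv[...,1]>110)
blue[:, :200]=0; blue[:,420:]=0; blue[:150]=0; blue[300:]=0
n,l,st,c=cv2.connectedComponentsWithStats(blue.astype(np.uint8))
b=l==1+np.argmax(st[1:,4]); b=cv2.morphologyEx(b.astype(np.uint8),cv2.MORPH_CLOSE,np.ones((7,7)))>0
q=W[b]; q=q[~np.isnan(q[:,0])]; print(len(q),"lo",np.percentile(q,1,axis=0).round(),"hi",np.percentile(q,99,axis=0).round())
ys,xs=np.nonzero(b); print("px",xs.min(),xs.max(),ys.min(),ys.max())
# ransac planes
rng=np.random.default_rng(0); r=q.copy()
for k in range(3):
    best=None
    if len(r)<20: break
    for i in range(400):
        t=r[rng.choice(len(r),3,False)]; nv=np.cross(t[1]-t[0],t[2]-t[0]); L=np.linalg.norm(nv)
        if L<50: continue
        nv/=L; e=abs((r-t[0])@nv)<1.5
        if best is None or e.sum()>best.sum(): best=e
    s=r[best]; nv=np.linalg.svd(s-s.mean(0))[2][2]; print(best.sum(),nv.round(3),s.mean(0).round(),"elev",np.degrees(np.arcsin(nv[2])).round(1)); r=r[~best]
E
python3 tilt.py
```

```text
230 lo [ 479. -135.   58.] hi [516. -85. 124.]
px 262 285 214 231
76 [-0.933  0.09   0.348] [ 508. -110.   76.] elev 20.4
58 [-0.659  0.088 -0.747] [ 507. -112.   93.] elev -48.3
31 [-0.542  0.07  -0.837] [ 501. -115.   92.] elev -56.9
```

```bash
python3 -m crank '[{"dp":[0,0,0.8],"twist":0},{"dp":[0,0,1.5],"twist":0},{"dp":[0,0,1.8],"twist":0},{"dp":[0,0,1.8],"twist":0}]' && python3 -m crank '[{"dp":[0.6,0,0],"twist":0},{"dp":[1.2,0,0],"twist":0},{"dp":[1.8,0,0],"twist":0},{"dp":[2.4,0,0.1],"twist":0},{"dp":[3,0,0.2],"twist":0},{"dp":[3.5,0,0.25],"twist":0},{"dp":[3.5,0,0.25],"twist":0},{"dp":[3.5,0,0.25],"twist":0}]' && python3 tilt.py
```

```text
clock: 8.18
tcp_pos: [500.5, -106.0, 264.1]
orientation: [0.149, 3.137, -0.0]
ft_force: [1.0, -1.1, 6.0]
gripper_width: 29.4
finger_force: 15.4
clock: 8.85
tcp_pos: [465.2, -102.6, 262.0]
orientation: [0.15, 3.137, -0.0]
ft_force: [-0.4, 0.2, 8.4]
gripper_width: 29.2
finger_force: 17.8
295 lo [ 458. -131.   46.] hi [494. -83.  87.]
px 260 282 212 231
119 [-0.986  0.119  0.119] [ 489. -108.   63.] elev 6.8
61 [-0.086  0.043 -0.995] [ 481. -108.   81.] elev -84.5
32 [ 0.434 -0.472  0.767] [ 481. -118.   81.] elev 50.1
```

```bash
python3 -m crank '[{"dp":[0,0,0],"twist":0},{"dp":[0,0,0],"twist":0},{"dp":[0,0,0],"twist":0},{"dp":[0,0,0],"twist":0}]' 4.5 && python3 -m crank '[{"dp":[0,0,-3],"twist":0},{"dp":[0,0,-7],"twist":0},{"dp":[0,0,-10],"twist":0},{"dp":[0,0,-10],"twist":0},{"dp":[0,0,-10],"twist":0}]' && python3 tilt.py && python3 - <<'E'
from h import *
p,d=robot.capture("scene"); W=cloud("scene",d)
q=W[190:260,240:310].reshape(-1,3)
for lo,hi in((76,86),(95,112)):
    t=q[(q[:,2]>lo)&(q[:,2]<hi)&(abs(q[:,0]-460)<60)]; print(lo,rect(t[:,:2]),len(t),np.median(t[:,2]))
cv2.imwrite("pics/up.png",cv2.resize(p[130:280,200:400],(600,450)))
E
```

```text
clock: 9.23
tcp_pos: [465.0, -102.6, 261.8]
orientation: [-0.15, -3.137, 0.0]
ft_force: [0.4, 0.2, -0.4]
gripper_width: 44.8
finger_force: 0.0
clock: 9.65
tcp_pos: [465.3, -102.6, 363.5]
orientation: [0.149, 3.135, -0.0]
ft_force: [-0.5, 0.3, -0.5]
gripper_width: 44.9
finger_force: 0.0
338 lo [ 438. -129.   44.] hi [484. -81.  86.]
px 259 281 206 229
132 [ 0.997 -0.075  0.016] [ 480. -107.   63.] elev 0.9
67 [-0.109 -0.004 -0.994] [ 466. -107.   80.] elev -83.7
38 [ 0.999 -0.044  0.022] [ 477. -112.   66.] elev 1.3
76 (array([ 457., -104.]), array([50.2, 54.2]), 85.5) 190 80.30116796708074
95 (array([ 458. , -103.8]), array([27.9, 28.9]), 60.7) 118 106.58622233600795
```

View pics/up.png

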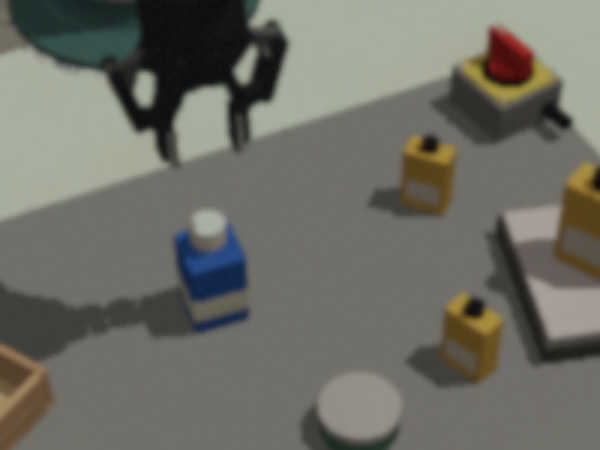

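```bash
python3 -c "
from h import *
print(go([457.3,-103.9,68],85.3))"
```

```text
(array([ 0.71, -0.21, 13.88]), np.float64(-0.7518073580443314), array([ 464.7, -102.4,  206.8]))
```

```bash
python3 -m crank '[{"dp":[0.7,-0.2,1],"twist":-0.7},{"dp":[0.7,-0.2,4],"twist":-0.7},{"dp":[0.7,-0.2,8],"twist":-0.7},{"dp":[0.7,-0.2,11.5],"twist":-0.7},{"dp":[0.7,-0.2,13.8],"twist":-0.7},{"dp":[0.7,-0.2,13.8],"twist":-0.7}]' 8.4 >/dev/null;  python3 -m crank '[{"dp":[0,0,0],"twist":0},{"dp":[0,0,0],"twist":0},{"dp":[0,0,0],"twist":0},{"dp":[0,0,0],"twist":0},{"dp":[0,0,0],"twist":0},{"dp":[0,0,0],"twist":0}]' 4 && python3 -m crank '[{"dp":[0,0,-3],"twist":0},{"dp":[0,0,-6],"twist":0},{"dp":[0,0,-9],"twist":7},{"dp":[0,0,-9.5],"twist":14},{"dp":[0,0,-9.5],"twist":14},{"dp":[0,0,-9.5],"twist":14}]' && python3 -c "
from h import *
print(go([525.5,-392.6,166],31.5),robot.state()['joint_positions'].round(2))"
```

```text
clock: 10.75
tcp_pos: [458.4, -103.9, 225.8]
orientation: [0.13, 3.136, -0.0]
ft_force: [-1.0, 1.3, 4.6]
gripper_width: 49.0
finger_force: 60.9
clock: 11.25
tcp_pos: [457.8, -103.6, 319.9]
orientation: [0.505, 3.099, 0.0]
ft_force: [-0.2, 0.3, -2.0]
gripper_width: 49.3
finger_force: 64.4
(array([-15.57, -25.26,  -0.06]), np.float64(39.98871183136555), array([ 458.1, -103.7,  165.2])) [-0.05  0.25  0.23  2.08 -0.08  0.82  1.48]
```

```bash
python3 -m crank '[{"dp":[-1.6,-2.5,0],"twist":4},{"dp":[-3.5,-5.7,0],"twist":9},{"dp":[-5.6,-9.1,0],"twist":15},{"dp":[-7.7,-12.5,0],"twist":21},{"dp":[-9.8,-15.9,0],"twist":27},{"dp":[-11.9,-19.3,0],"twist":32},{"dp":[-13.7,-22.2,0],"twist":36},{"dp":[-15,-24.3,0],"twist":40},{"dp":[-15.6,-25.3,0],"twist":40},{"dp":[-15.6,-25.3,0],"twist":40}]' && python3 - <<'E'
from h import *
robot.capture("top")
print(go([525.5,-392.6,77],31.5),robot.state()['joint_positions'].round(2))
E
```

```text
clock: 12.08
tcp_pos: [523.6, -395.9, 317.6]
orientation: [-1.538, -2.738, 0.002]
ft_force: [-0.3, 0.3, -3.1]
gripper_width: 49.3
finger_force: 64.3
(array([0.01, 0.26, 8.6 ]), np.float64(-0.07654061484834074), array([ 523.5, -394.1,  163. ])) [ 0.3   0.59  0.43  1.62 -0.28  0.99  1.36]
```

```bash
python3 -m crank '[{"dp":[0,0.2,1.5],"twist":0},{"dp":[0,0.2,3.5],"twist":0},{"dp":[0,0.2,5.5],"twist":0},{"dp":[0,0.2,7],"twist":0},{"dp":[0,0.2,8],"twist":0},{"dp":[0,0.2,8.4],"twist":0},{"dp":[0,0.2,8.4],"twist":0}]' && python3 -c "
from h import *
print(go([525.5,-392.6,77],31.5))"
```

```text
clock: 12.72
tcp_pos: [526.0, -392.2, 234.6]
orientation: [-1.539, -2.738, -0.0]
ft_force: [-1.2, -0.2, -2.3]
gripper_width: 48.9
finger_force: 64.3
(array([-0.03, -0.05,  0.29]), np.float64(-0.1888544598453734), array([ 525.8, -392.1,   79.9]))
```

Lower the bottle onto the floor of the box, release, and lift clear.

```bash
python3 -m crank '[{"dp":[0,0,0.2],"twist":0},{"dp":[0,0,0.3],"twist":0},{"dp":[0,0,0.3],"twist":0}]' && python3 -m crank '[{"dp":[0,0,0],"twist":0},{"dp":[0,0,0],"twist":0},{"dp":[0,0,0],"twist":0},{"dp":[0,0,0],"twist":0}]' 8.2 && python3 -m crank '[{"dp":[0,0,-4],"twist":0},{"dp":[0,0,-8],"twist":0},{"dp":[0,0,-12],"twist":0},{"dp":[0,0,-14],"twist":0}]' && python3 -c "
from h import *
print(go([615,314.4,215],20),go([575,202.5,215],28.3),robot.state()['joint_positions'].round(2))"
```

```text
clock: 12.97
tcp_pos: [526.2, -392.6, 232.8]
orientation: [1.54, 2.737, -0.0]
ft_force: [0.5, 0.0, -3.0]
gripper_width: 48.9
finger_force: 64.3
clock: 13.3
tcp_pos: [526.1, -392.6, 232.6]
orientation: [1.541, 2.737, -0.0]
ft_force: [-0.9, -0.2, -0.3]
gripper_width: 82.1
finger_force: 0.0
clock: 13.63
tcp_pos: [526.1, -393.2, 377.4]
orientation: [1.539, 2.733, -0.001]
ft_force: [0.5, -0.2, 0.5]
gripper_width: 82.3
finger_force: 0.0
(array([55.98, 44.25,  0.6 ]), np.float64(11.224454434788427), array([ 526.8, -393.6,  222.7])) (array([48.48, 35.02,  0.62]), np.float64(2.92445443478843), array([ 526.8, -393.6,  222.7])) [ 0.28  0.53  0.45  1.57 -0.25  1.09  1.34]
```

```bash
python3 -m crank '[{"dp":[48.5,35,0],"twist":2.9},{"dp":[48.5,35,0],"twist":2.9},{"dp":[48.5,35,0],"twist":2.9},{"dp":[48.5,35,0],"twist":2.9},{"dp":[48.5,35,0],"twist":2.9},{"dp":[48.5,35,0],"twist":2.9},{"dp":[48.5,35,0],"twist":2.9},{"dp":[48.5,35,0],"twist":2.9},{"dp":[48.5,35,0],"twist":2.9},{"dp":[48.5,35,0],"twist":2.9}]' 8.5 >/dev/null; python3 - <<'E'
from h import *
print(go([575,202.5,215],28.3)[0])
p,d=robot.capture("scene"); W=cloud("scene",d); q=W[225:330,130:235].reshape(-1,3)
for lo,hi in((80,92),(103,120),(42,50)):
    t=q[(q[:,2]>lo)&(q[:,2]<hi)]; print(lo,rect(t[:,:2]),len(t),np.median(t[:,2]).round(1))
E
```

```text
[14.88  9.84  0.3 ]
80 (array([ 527.7, -389.9]), array([52.1, 50. ]), 30.8) 282 86.2
103 (array([ 527.5, -389.7]), array([29.7, 29.5]), 43.4) 154 112.1
42 (array([ 502. , -353.6]), array([ 88.2, 166.8]), 31.5) 612 45.4
```

```bash
python3 -m crank '[{"dp":[14.9,9.8,0],"twist":0},{"dp":[14.9,9.8,0],"twist":0},{"dp":[14.9,9.8,0],"twist":0},{"dp":[14.9,9.8,0],"twist":0},{"dp":[14.9,9.8,0],"twist":0},{"dp":[14.9,9.8,0],"twist":0},{"dp":[14.9,9.8,0],"twist":0}]' >/dev/null; python3 - <<'E'
from h import *
print(go([575,202.5,98],28.3), robot.state()['joint_positions'].round(2))
E
```

```text
(array([ 0.14,  0.12, 11.94]), np.float64(0.12002802634938803), array([574.6, 200.8, 217.4])) [-0.62  0.43  0.3   1.7  -0.15  1.03  0.23]
```

```bash
python3 -m crank '[{"dp":[0.1,0.1,3],"twist":0.1},{"dp":[0.1,0.1,6],"twist":0.1},{"dp":[0.1,0.1,9],"twist":0.1},{"dp":[0.1,0.1,11],"twist":0.1},{"dp":[0.1,0.1,11.9],"twist":0.1},{"dp":[0.1,0.1,11.9],"twist":0.1},{"dp":[0.1,0.1,11.9],"twist":0.1}]' && python3 -m crank '[{"dp":[0,0,0],"twist":0},{"dp":[0,0,0],"twist":0},{"dp":[0,0,0],"twist":0},{"dp":[0,0,0],"twist":0},{"dp":[0,0,0],"twist":0}]' 5 && python3 -m crank '[{"dp":[0,0,-2],"twist":0},{"dp":[0,0,-5],"twist":0},{"dp":[0,0,-8],"twist":0},{"dp":[0,0,-10],"twist":0},{"dp":[0,0,-10],"twist":0}]' && python3 -c "
from h import *
print(go([501,-352.4,195],31.5))"
```

```text
clock: 15.68
tcp_pos: [575.6, 201.0, 254.0]
orientation: [1.614, 2.695, 0.0]
ft_force: [0.5, -0.6, 1.1]
gripper_width: 85.3
finger_force: 0.0
clock: 16.1
tcp_pos: [575.6, 201.8, 254.9]
orientation: [1.612, 2.695, 0.003]
ft_force: [-2.3, -1.9, 9.4]
gripper_width: 59.3
finger_force: 64.4
clock: 16.52
tcp_pos: [576.0, 201.8, 358.3]
orientation: [1.61, 2.693, 0.009]
ft_force: [0.7, -0.4, -2.2]
gripper_width: 58.9
finger_force: 66.7
(array([-45.27, -32.93,   0.65]), np.float64(-3.2622801362682026), array([576.9, 202.3, 203.6]))
```

```bash
python3 -m crank '[{"dp":[-1.6,-1.2,0],"twist":0},{"dp":[-4,-2.9,0],"twist":0},{"dp":[-6.8,-4.9,0],"twist":-1},{"dp":[-9.6,-7,0],"twist":-1},{"dp":[-12.4,-9,0],"twist":-1},{"dp":[-15.2,-11.1,0],"twist":-2},{"dp":[-18,-13.1,0],"twist":-2},{"dp":[-20.8,-15.1,0],"twist":-2},{"dp":[-23.6,-17.2,0],"twist":-3},{"dp":[-26.4,-19.2,0],"twist":-3.3}]' >/dev/null && python3 -m crank '[{"dp":[-2.8,-2,0],"twist":0},{"dp":[-5.6,-4.1,0],"twist":0},{"dp":[-8.4,-6.1,0],"twist":0},{"dp":[-11.2,-8.1,0],"twist":0},{"dp":[-14,-10.2,0],"twist":0},{"dp":[-16.2,-11.8,0],"twist":0},{"dp":[-17.6,-12.8,0],"twist":0},{"dp":[-18.2,-13.2,0],"twist":0},{"dp":[-18.2,-13.2,0],"twist":0},{"dp":[-18.2,-13.2,0],"twist":0}]' && python3 - <<'E'
from h import *
s,M=tool(); print(go([501,-352.4,77],31.5), s['joint_positions'].round(2))
p,d=robot.capture("scene"); W=cloud("scene",d); q=W[150:330,100:260].reshape(-1,3)
zb=s['tcp_pos'][2]-225
t=q[(q[:,2]>zb+88)&(q[:,2]<zb+97)&(abs(q[:,0]-501)<60)&(abs(q[:,1]+352)<60)]; print(rect(t[:,:2]),len(t),np.median(t[:,2])-zb)
E
```

```text
clock: 18.18
tcp_pos: [513.8, -345.1, 352.8]
orientation: [-1.533, -2.741, -0.001]
ft_force: [-0.2, 1.1, -2.7]
gripper_width: 59.3
finger_force: 66.6
(array([ 0.02, -1.47, 12.11]), np.float64(0.060986026535957194), array([ 513.7, -345. ,  198.1])) [ 0.21  0.49  0.45  1.69 -0.24  1.02  1.29]
(array([ 516.9, -343.6]), array([79.6, 27.9]), 32.7) 187 92.06262189760821
```

```bash
python3 -m crank '[{"dp":[0,-1.5,0.5],"twist":0},{"dp":[0,-1.5,3],"twist":0},{"dp":[0,-1.5,6],"twist":0},{"dp":[0,-1.5,7],"twist":0},{"dp":[0,-1.5,7],"twist":0}]' && python3 - <<'E'
from h import *
s,M=tool(); print(go([501,-352.4,76],31.5))
p,d=robot.capture("scene"); W=cloud("scene",d); q=W[150:330,100:260].reshape(-1,3)
zb=s['tcp_pos'][2]-225
t=q[(q[:,2]>zb+88)&(q[:,2]<zb+95)&(abs(q[:,0]-501)<50)&(abs(q[:,1]+352)<50)]; print(rect(t[:,:2]),len(t),np.median(t[:,2])-zb)
E
```

```text
clock: 18.65
tcp_pos: [500.6, -352.3, 281.0]
orientation: [-1.53, -2.739, -0.0]
ft_force: [0.1, 0.3, -2.7]
gripper_width: 59.1
finger_force: 66.1
(array([-0.11,  0.07,  5.03]), np.float64(0.11262166933553885), array([ 500. , -351.9,  126.3]))
(array([ 504.4, -352.3]), array([81.3, 26.5]), 34.8) 152 91.65006175971706
```

```bash
python3 -m crank '[{"dp":[0,0,1.5],"twist":0},{"dp":[0,0,3],"twist":0},{"dp":[0,0,4.2],"twist":0},{"dp":[0,0,4.8],"twist":0},{"dp":[0,0,4.9],"twist":0},{"dp":[0,0,4.9],"twist":0}]' && python3 -m crank '[{"dp":[0,0,0],"twist":0},{"dp":[0,0,0],"twist":0},{"dp":[0,0,0],"twist":0},{"dp":[0,0,0],"twist":0}]' 8.5 && python3 -m crank '[{"dp":[0,0,-3],"twist":0},{"dp":[0,0,-7],"twist":0},{"dp":[0,0,-11],"twist":0},{"dp":[0,0,-14],"twist":0}]' && python3 -c "
from h import *
print(go([615,314.4,215],20),go([615,314.4,215],31.5))"
```

```text
clock: 19.2
tcp_pos: [501.1, -353.7, 234.8]
orientation: [1.534, 2.741, -0.0]
ft_force: [-0.2, -0.5, -2.7]
gripper_width: 59.4
finger_force: 66.5
clock: 19.53
tcp_pos: [501.0, -353.8, 234.8]
orientation: [1.534, 2.741, -0.0]
ft_force: [0.1, -0.1, 0.1]
gripper_width: 85.2
finger_force: 0.0
clock: 19.87
tcp_pos: [500.7, -353.9, 377.7]
orientation: [1.533, 2.739, -0.0]
ft_force: [0.4, -0.4, 0.3]
gripper_width: 85.1
finger_force: 0.0
(array([51.04, 44.67,  0.73]), np.float64(11.518559295479719), array([ 501. , -354.1,  223. ])) (array([51.04, 44.67,  0.73]), np.float64(0.018559295479718685), array([ 501. , -354.1,  223. ]))
```

```bash
python3 -m crank '[{"dp":[51,44.7,0],"twist":0},{"dp":[51,44.7,0],"twist":0},{"dp":[51,44.7,0],"twist":0},{"dp":[51,44.7,0],"twist":0},{"dp":[51,44.7,0],"twist":0},{"dp":[51,44.7,0],"twist":0},{"dp":[51,44.7,0],"twist":0},{"dp":[51,44.7,0],"twist":0},{"dp":[51,44.7,0],"twist":0},{"dp":[51,44.7,0],"twist":0}]' 7.5 >/dev/null; python3 - <<'E'
from h import *
print(go([615,314.4,215],31.5)[0])
p,d=robot.capture("scene"); W=cloud("scene",d); q=W[200:330,130:235].reshape(-1,3)
p,d=robot.capture("top"); W=cloud("top",d); q2=W[210:290,390:480].reshape(-1,3)
for lo,hi in((80,91),(94,102),(103,125)):
  for z in(q,q2):
    t=z[(z[:,2]>lo)&(z[:,2]<hi)]; print(lo,rect(t[:,:2]),len(t),np.median(t[:,2]).round(1))
cv2.imwrite("pics/box.png",cv2.resize(p[200:300,380:500],(480,400)))
E
```

```text
[19.46 17.1   0.51]
80 (array([ 514.7, -375.3]), array([61.2, 88.3]), 30.7) 356 86.2
80 (array([ 514.5, -374.8]), array([59.4, 90. ]), 32.4) 257 85.6
94 (array([ 511.9, -369.8]), array([60.5, 78.4]), 31.3) 262 98.1
94 (array([ 504.7, -359.6]), array([58.3, 53. ]), 30.7) 200 97.1
103 (array([ 513.8, -372.8]), array([29.6, 73.4]), 38.2) 250 111.7
103 (array([ 510.8, -371.9]), array([39. , 78.4]), 28.8) 196 110.8
```

View pics/box.png

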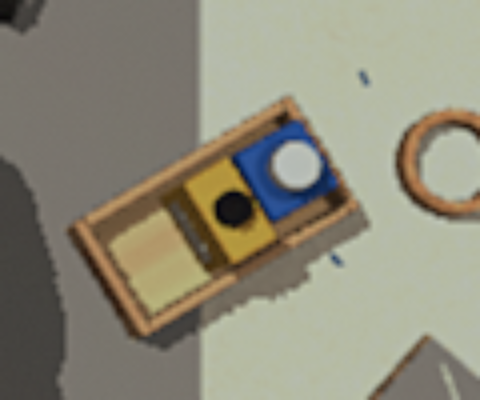

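The bottle at (297,165) and the flat can at (232,208) stand side by side in the box, leaving the left end free for the round can.

```bash
python3 -m crank '[{"dp":[19.5,17.1,0],"twist":0},{"dp":[19.5,17.1,0],"twist":0},{"dp":[19.5,17.1,0],"twist":0},{"dp":[19.5,17.1,0],"twist":0},{"dp":[19.5,17.1,0],"twist":0},{"dp":[19.5,17.1,0],"twist":0},{"dp":[19.5,17.1,0],"twist":0},{"dp":[19.5,17.1,0],"twist":0},{"dp":[19.5,17.1,0],"twist":0}]' >/dev/null; python3 - <<'E'
from h import *
print(go([615,314.4,98],31.5), robot.state()['joint_positions'].round(2))
E
```

```text
(array([ 0.11,  0.12, 12.13]), np.float64(0.09224601504841701), array([614.6, 312.9, 219.3])) [-0.69  0.57  0.26  1.47 -0.16  1.12  0.15]
```

```bash
python3 -m crank '[{"dp":[0.1,0.1,3],"twist":0.1},{"dp":[0.1,0.1,6],"twist":0.1},{"dp":[0.1,0.1,9],"twist":0.1},{"dp":[0.1,0.1,11],"twist":0.1},{"dp":[0.1,0.1,12.1],"twist":0.1},{"dp":[0.1,0.1,12.1],"twist":0.1},{"dp":[0.1,0.1,12.1],"twist":0.1}]' && python3 -m crank '[{"dp":[0,0,0],"twist":0},{"dp":[0,0,0],"twist":0},{"dp":[0,0,0],"twist":0},{"dp":[0,0,0],"twist":0},{"dp":[0,0,0],"twist":0},{"dp":[0,0,0],"twist":0}]' 4 && python3 -m crank '[{"dp":[0,0,-2],"twist":0},{"dp":[0,0,-5],"twist":0},{"dp":[0,0,-8],"twist":0},{"dp":[0,0,-10],"twist":0},{"dp":[0,0,-10],"twist":0}]' && python3 -c "
from h import *
print(go([476.7,-312.8,195],31.5))"
```

```text
clock: 22.13
tcp_pos: [615.5, 313.4, 254.1]
orientation: [1.537, 2.739, 0.0]
ft_force: [-0.3, -0.3, 1.5]
gripper_width: 74.9
finger_force: 0.0
clock: 22.63
tcp_pos: [615.5, 314.1, 255.1]
orientation: [1.536, 2.739, 0.003]
ft_force: [-1.5, -1.7, 9.3]
gripper_width: 46.6
finger_force: 60.6
clock: 23.05
tcp_pos: [615.8, 314.3, 358.9]
orientation: [1.535, 2.737, 0.01]
ft_force: [1.1, -0.4, -2.0]
gripper_width: 47.0
finger_force: 62.5
(array([-46.24, -44.7 ,   0.61]), np.float64(-0.05703249369511809), array([616.8, 314.8, 204.2]))
```

```bash
python3 -m crank '[{"dp":[-1.5,-1.5,0],"twist":0},{"dp":[-4,-3.9,0],"twist":0},{"dp":[-6.5,-6.3,0],"twist":0},{"dp":[-9,-8.7,0],"twist":0},{"dp":[-11.5,-11.1,0],"twist":0},{"dp":[-14,-13.5,0],"twist":0},{"dp":[-16.5,-15.9,0],"twist":0},{"dp":[-19,-18.3,0],"twist":0},{"dp":[-21.5,-20.8,0],"twist":0},{"dp":[-24,-23.2,0],"twist":0}]' >/dev/null && python3 -m crank '[{"dp":[-2.5,-2.4,0],"twist":0},{"dp":[-5,-4.8,0],"twist":0},{"dp":[-7.5,-7.3,0],"twist":0},{"dp":[-10,-9.7,0],"twist":0},{"dp":[-12.5,-12.1,0],"twist":0},{"dp":[-15,-14.5,0],"twist":0},{"dp":[-17.5,-16.9,0],"twist":0},{"dp":[-19.8,-19.1,0],"twist":0},{"dp":[-21.3,-20.6,0],"twist":0},{"dp":[-22.2,-21.5,0],"twist":0}]' >/dev/null && python3 -m crank '[{"dp":[0,0,0],"twist":0},{"dp":[0,0,0],"twist":0}]' && python3 -c "
from h import *
print(go([476.7,-312.8,77],31.5))"
```

```text
clock: 24.88
tcp_pos: [474.6, -313.1, 353.1]
orientation: [-1.537, -2.74, -0.0]
ft_force: [0.8, 1.3, -2.6]
gripper_width: 46.9
finger_force: 62.6
(array([-0.09,  0.19, 12.14]), np.float64(-0.09043364688207589), array([ 474.6, -313.1,  198.4]))
```

```bash
python3 -m crank '[{"dp":[-0.1,0.2,1.5],"twist":0},{"dp":[-0.1,0.2,4],"twist":0},{"dp":[-0.1,0.2,6.5],"twist":0},{"dp":[-0.1,0.2,7],"twist":0},{"dp":[-0.1,0.2,7],"twist":0}]' >/dev/null&& python3 -m crank '[{"dp":[0,0,0],"twist":0}]' && python3 - <<'E'
from h import *
s,M=tool(); print(go([476.7,-312.8,76],31.5))
for cam in("scene",):
    p,d=robot.capture(cam); W=cloud(cam,d)
    q=W[150:330,100:260].reshape(-1,3); zb=s['tcp_pos'][2]-225
    t=q[(q[:,2]>zb+40)&(q[:,2]<zb+70)&(np.hypot(q[:,0]-477,q[:,1]+313)<32)]; print(len(t),t.min(0).round(),t.max(0).round())
E
```

```text
clock: 25.38
tcp_pos: [477.5, -312.6, 284.1]
orientation: [1.535, 2.741, 0.0]
ft_force: [-0.2, -0.2, -1.7]
gripper_width: 47.0
finger_force: 62.5
(array([ 0.03, -0.08,  5.34]), np.float64(-0.004313678682279942), array([ 477.5, -312.6,  129.4]))
137 [ 457. -338.   99.] [ 508. -293.  129.]
```

```bash
python3 -m crank '[{"dp":[0,-0.05,1.5],"twist":0},{"dp":[0,-0.05,3],"twist":0},{"dp":[0,-0.05,4.3],"twist":0},{"dp":[0,-0.05,5],"twist":0},{"dp":[0,-0.05,5.2],"twist":0},{"dp":[0,-0.05,5.2],"twist":0},{"dp":[0,-0.05,5.2],"twist":0}]' && python3 -m crank '[{"dp":[0,0,0],"twist":0},{"dp":[0,0,0],"twist":0},{"dp":[0,0,0],"twist":0},{"dp":[0,0,0],"twist":0}]' 8 && python3 -m crank '[{"dp":[0,0,-3],"twist":0},{"dp":[0,0,-7],"twist":0},{"dp":[0,0,-11],"twist":0},{"dp":[0,0,-14],"twist":0},{"dp":[12,8,-16],"twist":0},{"dp":[12,8,-16],"twist":0},{"dp":[12,8,-16],"twist":0},{"dp":[12,8,-16],"twist":0},{"dp":[12,8,-16],"twist":0},{"dp":[12,8,-16],"twist":0}]' && python3 - <<'E'
from h import *
p,d=robot.capture("scene"); W=cloud("scene",d); q=W[200:330,130:235].reshape(-1,3)
p2,d=robot.capture("top"); W=cloud("top",d); q2=W[210:290,390:480].reshape(-1,3)
for n,c in (("bottle",(527.6,-390)),("flat",(501,-352.5)),("round",(476.7,-312.8))):
  for z in(q,q2):
    t=z[(np.hypot(z[:,0]-c[0],z[:,1]-c[1])<17)&(z[:,2]>60)]; print(n,np.percentile(t[:,2],[10,50,98]).round(1),len(t))
a=cv2.resize(p[200:320,120:250],(433,400)); b=cv2.resize(p2[220:290,390:480],(360,280))
o=np.zeros((400,800,3),np.uint8); o[:,:433]=a;o[:280,433:793]=b; cv2.imwrite("pics/fin.png",o)
E
```

```text
clock: 26.02
tcp_pos: [476.7, -313.5, 231.9]
orientation: [1.536, 2.739, -0.0]
ft_force: [0.1, 0.2, -2.9]
gripper_width: 46.8
finger_force: 63.0
clock: 26.35
tcp_pos: [476.6, -313.4, 231.5]
orientation: [1.536, 2.74, -0.0]
ft_force: [0.7, -0.2, 0.4]
gripper_width: 79.8
finger_force: 0.0
clock: 27.18
tcp_pos: [482.3, -168.2, 391.7]
orientation: [1.533, 2.741, 0.001]
ft_force: [1.4, 0.0, -0.5]
gripper_width: 80.0
finger_force: 0.0
bottle [ 89.1 109.7 115.4] 250
bottle [ 88.1 110.  117.4] 160
flat [ 85.9 101.7 113.7] 189
flat [ 94.2 104.2 116. ] 144
round [103.1 105.6 108.6] 135
round [100.8 104.4 111.7] 147
```

View pics/fin.png

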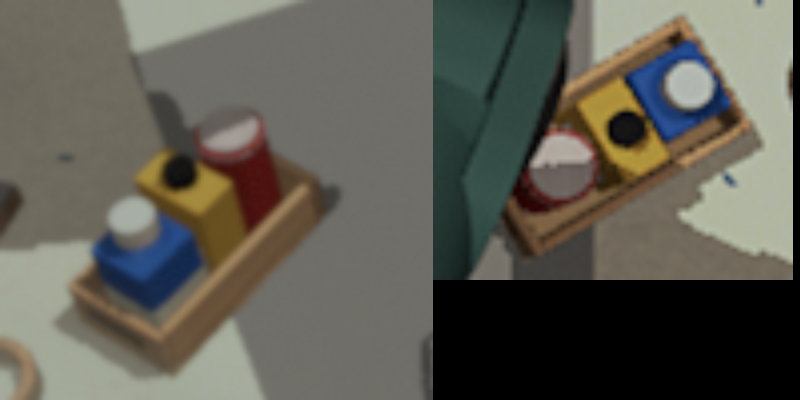

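All three stand upright on the box's floor, with the bottle at (140,260), the flat can at (190,200) and the round can at (238,160). The tool is clear and the isolator was measured at off.

```bash
python3 -c "
from workcell import robot
print(robot.hand_in())"
```

```text
the job is handed in; nothing more can be done
None
```

I handed the job in at about 27 s of the 72 s allowed (no verdict was returned): the isolator is off, the bottle was stood upright on the bench and released, and all three things now stand upright in the box.

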